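# Hang the green tumbler on the drying peg

## Task

Put the green tumbler up to dry: pick it off the draining mat, turn it upside down and lower it over the upright peg of the wooden drying stand until its rim rests flat on the stand's foot, and only then let go. Leave the yellow tumbler lying where it is.

Things in the scene. Friction and masses are not known exactly. Their poses are not given: they have to be found in the camera images.
- green_tumbler: Green straight round cup, 80 mm long, 56 mm outside and 50 mm inside diameter (wall 3, closed bottom 4 mm), about 0.1 kg. Origin: centre of the outside of the closed bottom; z runs along its axis to the open mouth (rim at z = 80 mm). Starts lying in a trough of the mat, axis level about 37 mm above the counter, mouth pointing to the robot's left (within 20 degrees of +y).
- yellow_tumbler: Yellow tumbler, same shape, origin and axes as the green one, lying parallel to it in the mat's other trough, the axes 150 mm apart; which trough holds which varies. Leave it alone.
- mat: Fixed grey ribbed draining mat, 260 mm (its y) x 170 mm (its x), surface 6 mm above the counter; origin under its centre. Each trough (at y = +75 and -75 mm, along x) is two ribs 14 mm high, 17 mm either side of the cup's axis: they lie under the cup, whose two sides are free for the fingers.
- drying_stand: Fixed wooden stand: round foot 120 mm across with eight radial ribs, whose tops (where a rim rests) are 16 mm above the counter, and in its middle one upright peg, 20 mm in diameter, rounded tip 72 mm above the counter. Origin on the peg's axis at the counter surface, z up. A tumbler fully home is mouth down, closed bottom 96 mm above the counter.
There are look-alikes about, which are no part of the job. Of the things that look like the drying_stand, take the one that is farthest from the robot's base at the start.

How it is judged:
By the outcome, as a careful person would: the job done as asked, in the order asked, and still so for the second after the job is handed in, with the robot touching nothing.
It also fails if it takes over 38 s, if anything falls off the work surface, if the arm or the gripper's body presses on something with over 40 N, if the wrist force passes 120 N, or if a joint passes its speed limit or range.

## Robot

A 6-joint arm with a two-finger parallel gripper is mounted at the origin on the work surface. World frame = base frame: x ahead of the robot, y to its left, z up, the work surface at z = 0. Lengths are in mm, angles in rad, forces in N, time in s.
With the tool pointing down it reaches from about 375 to 925 mm from the base axis. Payload 5.7 kg.
Tool frame: the origin (TCP) lies between the finger pads; the fingertips stand 8 mm ahead of it and the grasp point (between the pads) lies 11 mm behind it; z points along the fingers, y is the line along which they close (so a half turn about z gives the same grasp; the last joint's range is limited). The gripper opens to 88 mm and grips with 3 to 60 N. Pads are 20 mm wide; open, the fingers measure 115 mm over their backs; the gripper's body (75 mm by 178 mm) begins 61 mm behind the grasp point.
Start: joints at [1.135, 0.359, 1.51, -0, 1.272, -0.115], TCP at [189.188, 569.36, 230.623] pointing down, gripper open.
Joint ranges: [-2.97, 2.97], [-1.01, 2.36], [0.21, 2.38], [-0.96, 4.11], [0.2, 2.71], [-2.98, 2.98]. Speed limits (rad/s): [2.39, 2.39, 3.14, 3.14, 3.14, 3.14].

## Interface

Orientations are given as a unit quaternion [x, y, z, w].
In Python, from bench import manip, eyes, ticket, finder gives the robot as it stands.
- The arm moves only by the tool apply_moves, never from a script. Its argument "commands" is a list of rows, each a list of 3 entries, a list of its own where there are three numbers: the closure, from -1 (fully open) to 1 (shut), then the shift along the world's x, y, z in mm, then the turn, a rotation vector about the world's x, y, z in degrees. A call has 1 to 8 rows; each row shifts and turns the commanded pose from where the row before left it; what a row does not reach is not made up. A row lasts 1/8 s, in which the tool goes at most 62.5 mm and 10.7 degrees, less where a joint would pass 70% of its speed; a pose out of reach is approached as far as the arm can. A call with a gripper value outside its range is refused whole. The fingers move at their own pace and stop on an object; the grip force is fixed at half the most. Time passes only in rows, so rows that do not move let the fingers close. It gives the time, the measured TCP pose, the force, the opening and the grip force at its end, in the units of the state.
- manip.observe(): the state, without advancing time (a new reading comes with each control period).
- eyes.snapshot(name): name is "side" or "top"; returns (picture, depth): 400x640x3 uint8, red, green, blue; 400x640 float32, mm along the optical axis (not along the pixel's ray), 0 where there is no reading.
- eyes.camera_info(name): a dict with "intrinsics" (3x3 intrinsics, pixels), "k1" (the pictures are not rectified: a ray, as slopes to the right and down, at radius r is drawn at 1 + k1 r^2 times it, then the intrinsics apply), "position" and "attitude" of the camera in the world. Camera axes: x right, y up, looking along -z (the intrinsics and any distortion apply to the point x, -y, -z); pixel columns grow to the right and rows downward; lengths in mm; the calibration is good to about 2 mm. A picture is of the moment at which its call begins. camera_info takes no time and is no camera call.
- ticket.hand_in(): hands the job in; it is judged then, once.
Trained networks look in the newest picture that a camera, given by its name, has taken for a name from the list of things; names that differ only in an ending like _2 or _b are one class to them, and where a whole thing is asked for, a point or a joint stands for the part that bears it (a point fixed in the world has none). Each returns a list of dicts, best first, with "p" (0 to 1); they miss things now and then, are a little off and sometimes report something else, mostly with a low value. They report only what shows in the picture. A call takes as long as a camera call. They do not tell look-alikes from the thing itself.
- finder.boxes_of(camera, target): "centre" ([x, y, z] in mm, in the coordinates of the camera as it stood for that picture, good to about 4 mm: the middle of the surface that is visible of it).
- finder.masks_of(camera, target): "region" (400x640 bool, what is visible of it).
- finder.spot_point(camera, target): "centre" ([x, y, z] in mm, in the coordinates of the camera as it stood for that picture, good to about 4 mm: a listed point, or the origin of a listed thing).
The state is a dict: "t": time; "joint_positions": joint angles; "joint_velocities": joint speeds; "tau": joint torques, N m; "tcp_pos": TCP position; "ee_rot": TCP orientation; "ft_force": force on the tool from outside, world axes, zero at the start; "wrist_torque": the same for the moment, N m; "gripper_width": finger opening in mm; "gripper_force": force on a finger pad.
Only numpy, scipy, OpenCV 4.12 (cv2) and the standard library are available. Lean on these libraries where they do the work, as an engineer would, in place of code of your own. Each camera call takes 0.05 s, during which the arm holds its last target. There are 200 camera calls.

## Working session

There is one attempt and no reset: what is moved stays moved. The work goes in short steps, Python scripts to look and compute and a tool call to move; the robot and the scene stay as the last step left them, time stands still between calls to the robot, and variables do not carry over. Pictures are saved under pics/ and viewed, at most 10 in all, crops included, and the job is handed in when it is done.

Besides the shell and the picture viewer there is one more tool, called after "Emit:" as name(argument=value, ...) on one line, values as JSON. apply_moves: Moves the arm, as the interface text tells. Its arguments: {"type":"object","properties":{"commands":{"type":"array","items":{"type":"array"}}},"required":["commands"]}

```bash
mkdir -p pics
cat > h.py <<'E'
import numpy as np, cv2
from scipy.spatial.transform import Rotation as R
from bench import manip, eyes, ticket, finder
def cam(n):
    c=eyes.camera_info(n); a=np.array(c["attitude"],float)
    M=R.from_quat(a).as_matrix() if a.size==4 else a.reshape(3,3)
    return np.array(c["intrinsics"]),c["k1"],np.array(c["position"]),M
def c2w(n,p):
    K,k,t,M=cam(n); return M@np.array(p)+t
def px2w(n,uv,d):
    K,k,t,M=cam(n); uv=np.atleast_2d(uv).astype(float)
    x=cv2.undistortPoints(uv.reshape(-1,1,2),K,np.array([k,0,0,0.])).reshape(-1,2)
    d=np.atleast_1d(d)
    return np.c_[x[:,0]*d,-x[:,1]*d,-d]@M.T+t
def w2px(n,p):
    K,k,t,M=cam(n); q=(np.atleast_2d(p)-t)@M; x=np.c_[q[:,0]/-q[:,2],-q[:,1]/-q[:,2]]
    r=1+k*(x**2).sum(1,keepdims=True); x=x*r
    return x@K[:2,:2].T+K[:2,2]
def snap(n,f=None):
    p,d=eyes.snapshot(n)
    if f: cv2.imwrite("pics/"+f,p[:,:,::-1])
    return p,d
E
python3 - <<'E'
from h import *
print(manip.observe())
for n in("side","top"):
    snap(n,n+"1.png"); print(n,eyes.camera_info(n))
    for t in("green_tumbler","yellow_tumbler","drying_stand","mat"):
        for f in("boxes_of","spot_point"):
            for r in getattr(finder,f)(n,t):
                w=c2w(n,r["centre"]); print(t,f,round(r["p"],2),w.round(0),w2px(n,w).round(0)[0])
E
```

```text
{'t': 0.0, 'joint_positions': array([ 1.13486142e+00,  3.59500823e-01,  1.51138946e+00, -1.24020643e-05,
        1.27246218e+00, -1.15084178e-01]), 'joint_velocities': array([ 9.70070506e-05,  4.48077949e-05,  7.71573349e-04, -3.69598976e-04,
       -5.95677042e-04, -5.16300980e-05]), 'tau': array([-2.30102320e-03, -5.15390754e+01, -2.70732808e+01,  6.72958279e-02,
        3.46483360e-02, -1.13534782e-04]), 'tcp_pos': array([188.95465657, 568.79524516, 229.82839751]), 'ee_rot': array([ 1.59736256e-01,  9.87159336e-01, -8.48330208e-04, -2.33664192e-04]), 'ft_force': array([ 0.16662448,  0.01482198, -0.2260252 ]), 'wrist_torque': array([ 0.00297783,  0.02125833, -0.01431804]), 'gripper_force': 0.0, 'gripper_width': 87.83774666139873}
side {'intrinsics': array([[500.80594116,   0.        , 312.95118431],
       [  0.        , 500.80594116, 195.99089639],
       [  0.        ,   0.        ,   1.        ]]), 'k1': -0.10890483479979808, 'position': array([ 107.48507506, -721.54346351,  969.80088325]), 'attitude': array([ 0.32421226, -0.08217074, -0.21120434,  0.91843732])}
green_tumbler bo
[... 1171 characters left out ...]
 [228. 182.]
yellow_tumbler boxes_of 0.73 [635. 172.  59.] [225. 129.]
yellow_tumbler spot_point 0.92 [638. 137.  36.] [239. 130.]
drying_stand boxes_of 0.93 [388. -86.  12.] [318. 217.]
drying_stand boxes_of 0.76 [ 420. -296.   13.] [391. 205.]
drying_stand boxes_of 0.72 [ 251. -365.   12.] [416. 263.]
drying_stand boxes_of 0.61 [ 575. -285.   10.] [385. 151.]
drying_stand spot_point 0.89 [ 248. -368.    1.] [416. 264.]
drying_stand spot_point 0.77 [ 577. -287.   -1.] [386. 151.]
drying_stand spot_point 0.73 [ 425. -302.    1.] [392. 203.]
drying_stand spot_point 0.71 [390. -86.  -1.] [318. 216.]
mat boxes_of 0.62 [567. 200.  10.] [218. 156.]
mat spot_point 0.81 [568. 199.   2.] [219. 156.]
```

View pics/side1.png

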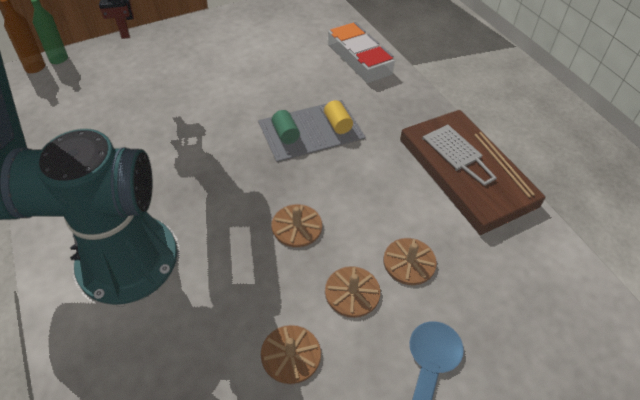

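View pics/top1.png

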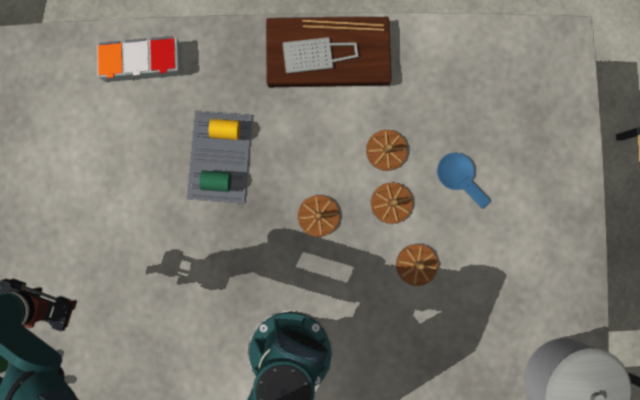

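The pictures show the green tumbler at top (214,181) / side (286,127) and the yellow one at top (225,129). There are four stands in the top view: A (387,150), B (391,203), C (318,216) and D (417,264). Their distances from the base are about 645, 520, 400 and 442 mm, so the target is A at (578,-287).

Run:
```python
from h import *
crops=[]
for n in("top","side"):
    p,d=snap(n)
    for t in("green_tumbler","yellow_tumbler"):
        m=finder.masks_of(n,t)[0]["region"]&(d>0)
        v,u=np.nonzero(m); w=px2w(n,np.c_[u,v],d[v,u]); 
        w=w[(w[:,2]>25)&(w[:,2]<75)]
        q=w[w[:,2]>45]; c=q.mean(0); 
        (rc,sz,an)=cv2.minAreaRect(w[:,:2].astype(np.float32))
        e=np.linalg.svd(q[:,:2]-c[:2],full_matrices=False)[2][0]
        e*=np.sign(e[1]); s=(w[:,:2]-c[:2])@e
        print(n,t,c.round(),"ztop",np.percentile(w[:,2],97).round(1),"rect",np.round(rc),np.round(sz),round(an,1),"ax",np.degrees(np.arctan2(e[1],e[0])).round(1),np.percentile(s,[1,99]).round())
    # stand A: peg top & foot heights
    g=np.array([578,-287,16]); u,v=w2px(n,g)[0].astype(int)
    V,U=np.mgrid[v-45:v+45,u-45:u+45].reshape(2,-1); D=d[V,U]; w=px2w(n,np.c_[U,V],D)
    k=(D>0)&(np.hypot(*(w[:,:2]-g[:2]).T)<75)
    f=w[k&(w[:,2]>7)&(w[:,2]<25)]; pg=w[k&(w[:,2]>45)]
    print("foot",f.mean(0).round(),f.min(0).round(),f.max(0).round(),"peg",pg.mean(0).round(),pg[:,2].max().round(), len(pg))
    for uu,vv in((u,v),w2px(n,[492,190,50])[0].astype(int)): crops.append(cv2.resize(p[vv-45:vv+45,uu-45:uu+45],(300,300)))
cv2.imwrite("pics/c1.png",np.vstack([np.hstack(crops[:2]),np.hstack(crops[2:])])[:,:,::-1])
```

```text
top green_tumbler [490. 202.  59.] ztop 67.3 rect [492. 202.] [83. 56.] 85.5 ax 85.0 [-40.  40.]
top yellow_tumbler [638. 176.  59.] ztop 67.3 rect [640. 177.] [82. 56.] 85.3 ax 84.7 [-40.  41.]
foot [ 578. -287.   13.] [ 514. -354.    7.] [ 640. -222.   24.] peg [ 577. -285.   66.] 77.0 47
side green_tumbler [488. 196.  58.] ztop 65.7 rect [492. 200.] [87. 55.] 83.7 ax 85.2 [-37.  45.]
side yellow_tumbler [633. 170.  58.] ztop 65.1 rect [638. 177.] [88. 56.] 85.2 ax 87.7 [-37.  46.]
foot [ 574. -292.   13.] [ 518. -349.    7.] [ 639. -229.   25.] peg [ 576. -292.   62.] 74.0 99
```

View pics/c1.png

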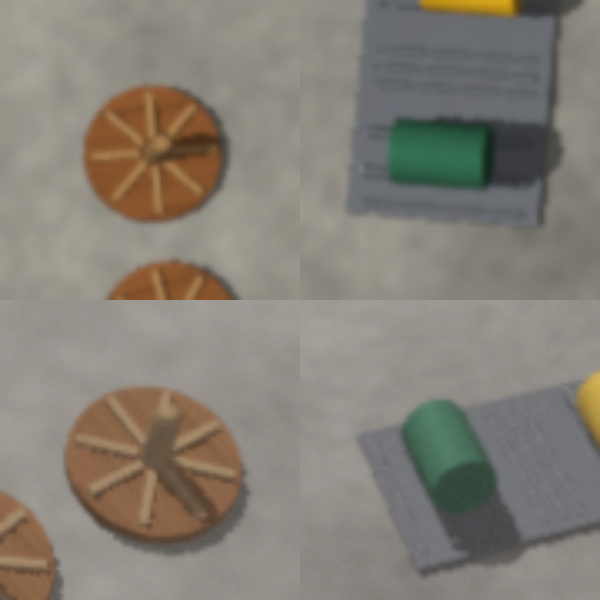

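```bash
cat >> h.py <<'E'
def Rt(yaz,tilt):
    "tool y azimuth (deg), lean of tool z from down towards az+90 (deg)"
    a=np.radians(yaz); y=np.array([np.cos(a),np.sin(a),0]); d=np.array([-y[1],y[0],0]); t=np.radians(tilt)
    z=np.sin(t)*d-np.cos(t)*np.array([0,0,1]); return R.from_matrix(np.c_[np.cross(y,z),y,z])
def delta(P,T):
    s=manip.observe(); r=(T*R.from_quat(s["ee_rot"]).inv()).as_rotvec(degrees=True)
    print("t",s["t"],"dp",(np.array(P)-s["tcp_pos"]).round(1),"rv",r.round(2),np.linalg.norm(r).round(1),"q",s["joint_positions"].round(2),"F",s["ft_force"].round(1))
E
python3 - <<'E'
from h import *
T=Rt(-5,45); print(T.as_matrix()[:,2])
delta([484,118,230],T)
E
```

```text
[ 0.06162842  0.70441603 -0.70710678]
t 1.2 dp [ 294.8 -451.4   -0.6] rv [ 40.43  26.56 -72.4 ] 87.1 q [ 1.13  0.36  1.51  0.    1.27 -0.12] F [ 0.1  0.7 -0.4]
```

Emit:
apply_moves(commands=[[-1, [29.5, -45.1, 0], [4.04, 2.66, -7.24]], [-1, [29.5, -45.1, 0], [4.04, 2.66, -7.24]], [-1, [29.5, -45.1, 0], [4.04, 2.66, -7.24]], [-1, [29.5, -45.1, 0], [4.04, 2.66, -7.24]], [-1, [29.5, -45.1, 0], [4.04, 2.66, -7.24]], [-1, [29.5, -45.1, 0], [4.04, 2.66, -7.24]], [-1, [29.5, -45.1, 0], [4.04, 2.66, -7.24]], [-1, [29.5, -45.1, 0], [4.04, 2.66, -7.24]]])

```text
t: 2.2
tcp_pos: [426.7, 206.6, 231.1]
ee_rot: [0.601, 0.733, 0.235, -0.214]
ft_force: [0.9, -0.1, -0.2]
gripper_width: 87.7
gripper_force: 0.0
```

Emit:
apply_moves(commands=[[-1, [29.5, -45.1, 0], [4.04, 2.66, -7.24]], [-1, [29.5, -45.1, 0], [4.04, 2.66, -7.24]], [-1, [0, 0, 0], [0, 0, 0]]])

```text
t: 2.58
tcp_pos: [487.0, 113.9, 229.8]
ee_rot: [0.684, 0.622, 0.283, -0.257]
ft_force: [-0.3, 0.5, 0.1]
gripper_width: 87.8
gripper_force: 0.0
```

Run:
```python
from h import *
delta([484,118,114],Rt(-5,45))
```

```text
t 2.575 dp [  -3.     4.1 -115.8] rv [ 0.04 -0.02  0.41] 0.4 q [-0.45  0.33  1.88  0.75  1.34 -0.69] F [-0.3  0.5  0.1]
```

Emit:
apply_moves(commands=[[-1, [-1, 1, -39], [0, 0, 0]], [-1, [-1, 1, -39], [0, 0, 0]], [-1, [-1, 1, -38], [0, 0, 0]], [-1, [0, 0, 0], [0, 0, 0]]])

```text
t: 3.08
tcp_pos: [479.2, 123.0, 113.5]
ee_rot: [0.681, 0.624, 0.281, -0.261]
ft_force: [0.6, 0.8, 0.3]
gripper_width: 87.4
gripper_force: 0.0
```

Run:
```python
from h import *
delta([491.2,202.7,29.2],Rt(-5,45))
n="top";p,d=snap(n)
m=finder.masks_of(n,"green_tumbler")[0]["region"]&(d>0)
v,u=np.nonzero(m); w=px2w(n,np.c_[u,v],d[v,u]);w=w[(w[:,2]>25)&(w[:,2]<75)]
print(cv2.minAreaRect(w[:,:2].astype(np.float32)))
s=manip.observe();a=w2px(n,s["tcp_pos"])[0].astype(int);print(a)
cv2.imwrite("pics/t2.png",cv2.resize(p[100:260,120:320],(800,640))[:600,:,::-1])
```

```text
t 3.075 dp [ 12.   79.7 -84.3] rv [-0.1  -0.3  -0.14] 0.3 q [-0.44  0.53  1.98  0.82  1.13 -0.91] F [0.6 0.8 0.3]
((509.0352478027344, 200.78366088867188), (24.103923797607422, 82.17616271972656), 2.960928201675415)
[239 181]
```

View pics/t2.png

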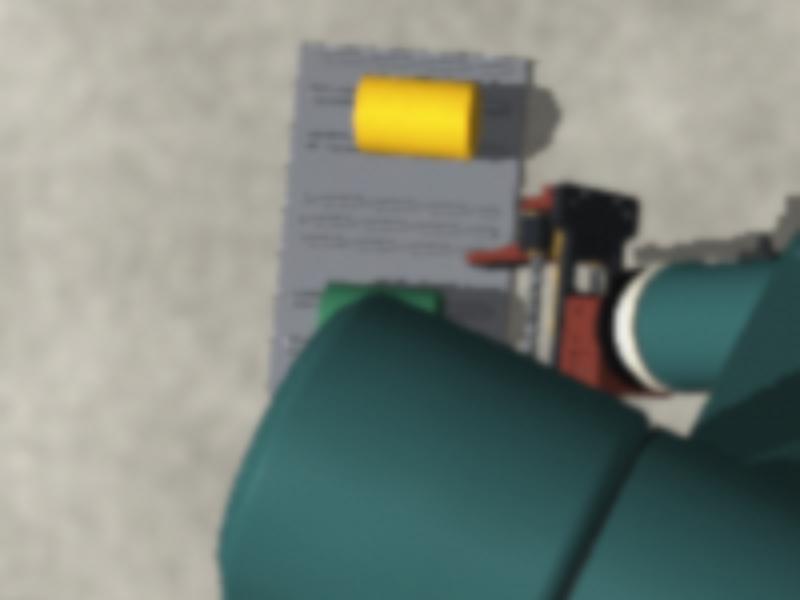

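The top view shows the right finger at crop (500,257) beside the green cup at (380,300). The opening clears the cup, so I shift 12 mm in x and advance along the tool axis.

Emit:
apply_moves(commands=[[-1, [7, 0, 0], [0, 0, 0]], [-1, [1, 20, -21], [0, 0, 0]], [-1, [1, 20, -21], [0, 0, 0]], [-1, [1, 20, -21], [0, 0, 0]], [-1, [0, 0, 0], [0, 0, 0]]])

```text
t: 3.8
tcp_pos: [491.1, 182.4, 51.9]
ee_rot: [0.681, 0.625, 0.282, -0.259]
ft_force: [-0.7, 0.4, -0.2]
gripper_width: 87.7
gripper_force: 0.0
```

Run:
```python
from h import *
delta([491.2,202.7,29.2],Rt(-5,45))
```

```text
t 3.8 dp [  0.1  20.3 -22.7] rv [-0.02 -0.05 -0.12] 0.1 q [-0.32  0.65  2.01  0.97  0.99 -1.  ] F [-0.7  0.4 -0.2]
```

Emit:
apply_moves(commands=[[-1, [0, 10, -11], [0, 0, 0]], [-1, [0, 10, -11], [0, 0, 0]], [-1, [0, 0, 0], [0, 0, 0]], [1, [0, 0, 0], [0, 0, 0]], [1, [0, 0, 0], [0, 0, 0]], [1, [0, 0, 0], [0, 0, 0]], [1, [0, 0, 0], [0, 0, 0]], [1, [0, 0, 0], [0, 0, 0]]])

```text
t: 4.8
tcp_pos: [492.2, 201.0, 29.8]
ee_rot: [0.681, 0.624, 0.282, -0.258]
ft_force: [2.1, -1.2, 2.7]
gripper_width: 56.5
gripper_force: 30.0
```

Emit:
apply_moves(commands=[[1, [0, 0, 10], [0, 0, 0]], [1, [0, 0, 25], [0, 0, 0]], [1, [0, 0, 40], [0, 0, 0]], [1, [0, 0, 40], [0, 0, 0]], [1, [0, 0, 40], [0, 0, 0]], [1, [0, 0, 25], [0, 0, 0]], [1, [0, 0, 0], [0, 0, 0]]])

```text
t: 5.68
tcp_pos: [491.1, 201.3, 211.1]
ee_rot: [0.681, 0.625, 0.282, -0.258]
ft_force: [0.7, -0.0, -1.0]
gripper_width: 56.4
gripper_force: 30.0
```

Run:
```python
from h import *
s=manip.observe();print(s["gripper_width"],s["ft_force"])
for ya in(-5,10,25,40):
    T=Rt(ya,-45); z=T.as_matrix()[:,2]
    print(ya,z.round(2)); delta(np.array([577,-288,64+110])+11*z,T)
```

```text
56.37363024102875 [ 0.68579279 -0.02518111 -0.95888541]
-5 [-0.06 -0.7  -0.71]
t 5.675 dp [  85.2 -497.   -44.8] rv [-89.59   7.9   -0.16] 89.9 q [-0.28  0.35  1.93  0.84  1.21 -0.64] F [ 0.7 -0.  -1. ]
10 [ 0.12 -0.7  -0.71]
t 5.675 dp [  87.2 -497.   -44.8] rv [-90.06  -3.87  11.62] 90.9 q [-0.28  0.35  1.93  0.84  1.21 -0.64] F [ 0.7 -0.  -1. ]
25 [ 0.3  -0.64 -0.71]
t 5.675 dp [  89.1 -496.3  -44.8] rv [-89.4  -15.7   23.36] 93.7 q [-0.28  0.35  1.93  0.84  1.21 -0.64] F [ 0.7 -0.  -1. ]
40 [ 0.45 -0.54 -0.71]
t 5.675 dp [  90.9 -495.3  -44.8] rv [-87.6  -27.56  35.03] 98.3 q [-0.28  0.35  1.93  0.84  1.21 -0.64] F [ 0.7 -0.  -1. ]
```

Emit:
apply_moves(commands=[[1, [7.4, -41.3, 0], [-7.45, -1.31, 1.95]], [1, [7.4, -41.3, 0], [-7.45, -1.31, 1.95]], [1, [7.4, -41.3, 0], [-7.45, -1.31, 1.95]], [1, [7.4, -41.3, 0], [-7.45, -1.31, 1.95]], [1, [7.4, -41.3, 0], [-7.45, -1.31, 1.95]], [1, [7.4, -41.3, 0], [-7.45, -1.31, 1.95]]])

```text
t: 6.42
tcp_pos: [534.7, -47.6, 208.2]
ee_rot: [0.642, 0.765, 0.039, 0.035]
ft_force: [-1.7, -1.0, -2.1]
gripper_width: 56.3
gripper_force: 30.0
```

Emit:
apply_moves(commands=[[1, [7.4, -41.3, 0], [-7.45, -1.31, 1.95]], [1, [7.4, -41.3, 0], [-7.45, -1.31, 1.95]], [1, [7.4, -41.3, 0], [-7.45, -1.31, 1.95]], [1, [7.4, -41.3, 0], [-7.45, -1.31, 1.95]], [1, [7.4, -41.3, 0], [-7.45, -1.31, 1.95]], [1, [7.4, -41.3, 0], [-7.45, -1.31, 1.95]], [1, [0, 0, 0], [0, 0, 0]]])

```text
t: 7.3
tcp_pos: [585.0, -295.4, 225.9]
ee_rot: [0.503, 0.786, -0.196, 0.3]
ft_force: [0.6, -0.4, -1.2]
gripper_width: 56.6
gripper_force: 30.0
```

Run:
```python
from h import *
T=Rt(25,-45); z=T.as_matrix()[:,2]; delta(np.array([577,-288,64+100])+11*z,T)
s=manip.observe();print(s["gripper_width"])
z=R.from_quat(s["ee_rot"]).as_matrix()[:,2]; print("grasp",(s["tcp_pos"]-11*z).round(1))
ims=[]
for n in("side","top"):
    p,d=snap(n)
    a,b=w2px(n,[577,-288,100])[0].astype(int); ims.append(cv2.resize(p[b-75:b+75,a-50:a+50],(400,600)))
    for r in finder.spot_point(n,"green_tumbler"): print(n,r["p"],c2w(n,r["centre"]).round())
    for r in finder.masks_of(n,"green_tumbler")[:1]:
        m=r["region"]&(d>0);v,u=np.nonzero(m); w=px2w(n,np.c_[u,v],d[v,u]);print(len(w),np.percentile(w,[2,50,98],axis=0).round())
cv2.imwrite("pics/p3.png",np.hstack(ims)[:,:,::-1])
```

```text
t 7.3 dp [ -4.7   0.4 -69.6] rv [-2.62 -1.56  0.39] 3.1 q [-0.28  0.32  1.87 -0.96  0.67 -0.02] F [ 0.6 -0.4 -1.2]
56.60956271711142
grasp [ 581.9 -288.7  234. ]
side 0.83 [ 584. -296.  263.]
988 [[ 554. -318.  184.]
 [ 575. -302.  260.]
 [ 608. -266.  265.]]
top 0.57 [ 583. -285.  267.]
462 [[ 555. -365.    0.]
 [ 582. -291.  264.]
 [ 622. -261.  310.]]
```

View pics/p3.png

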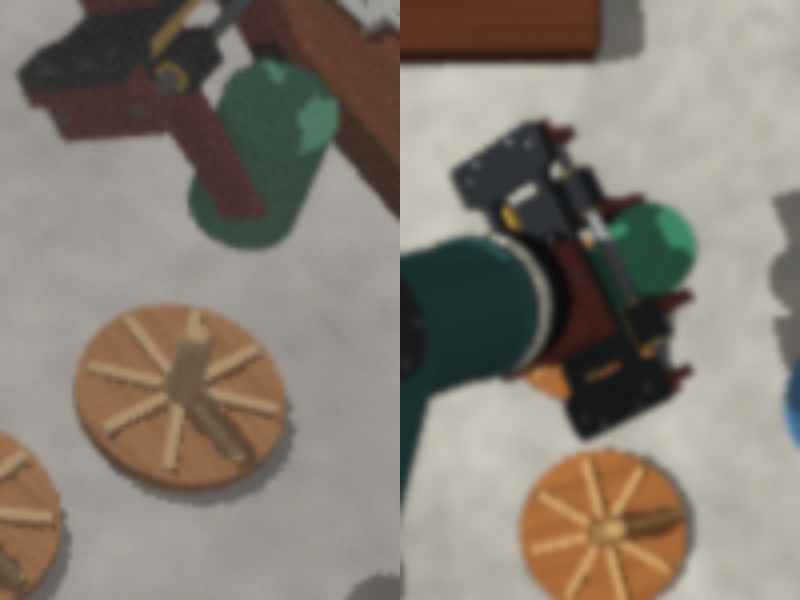

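The cup is mouth down above the peg of stand A (side crop peg at (190,350)). Joint 4 is at its limit, so I yaw the tool more radially to relieve it before descending.

Run:
```python
from h import *
for ya in(45,55):
    T=Rt(ya,-45); z=T.as_matrix()[:,2]; delta(np.array([577,-288,64+100])+11*z,T)
```

```text
t 7.6 dp [ -3.3   0.9 -71.8] rv [-2.26 -1.83 20.27] 20.5 q [-0.28  0.32  1.87 -0.96  0.67 -0.02] F [-1.3 -0.2 -0.7]
t 7.6 dp [ -2.4   1.9 -71.8] rv [-2.1  -2.04 30.27] 30.4 q [-0.28  0.32  1.87 -0.96  0.67 -0.02] F [-1.3 -0.2 -0.7]
```

Emit:
apply_moves(commands=[[1, [0, 0, 0], [0, 0, 7.5]], [1, [-1, 1, 0], [-0.7, -0.7, 7.5]], [1, [-1, 1, 0], [-0.7, -0.7, 7.5]], [1, [0, 0, -10], [-0.7, -0.7, 7.5]], [1, [0, 0, -20], [0, 0, 0]], [1, [0, 0, 0], [0, 0, 0]]])

```text
t: 8.35
tcp_pos: [586.1, -289.0, 213.1]
ee_rot: [0.314, 0.877, -0.128, 0.339]
ft_force: [-0.1, 0.1, -1.4]
gripper_width: 56.2
gripper_force: 30.0
```

Run:
```python
from h import *
T=Rt(55,-45); z=T.as_matrix()[:,2]; delta(np.array([577,-288,64+75])+11*z,T)
s=manip.observe();Q=R.from_quat(s["ee_rot"]);z=Q.as_matrix()[:,2]; print("grasp",(s["tcp_pos"]-11*z).round(1))
print("cup axis",(Q*Rt(-5,45).inv()).apply([-np.sin(np.radians(-5)),np.cos(np.radians(5)),0]).round(3))
for n in("side","top"):
    p,d=snap(n)
    for r in finder.spot_point(n,"green_tumbler")[:1]: print(n,r["p"],c2w(n,r["centre"]).round())
    if n=="side":
        a,b=w2px(n,[577,-288,100])[0].astype(int); cv2.imwrite("pics/p4.png",cv2.resize(p[b-60:b+60,a-60:a+60],(600,600))[:,:,::-1])
        # expected: cup axis line projections
        for h in (16,72,96): print(((w2px(n,[577,-288,h])[0]-[a-60,b-60])*5).round())
```

```text
t 8.35 dp [ -2.7  -3.5 -81.9] rv [-0.99 -2.35  4.65] 5.3 q [-0.48  0.26  2.03 -0.89  0.2  -0.53] F [-0.1  0.1 -1.4]
grasp [ 580.4 -284.2  221.2]
cup axis [-0.04   0.019 -0.999]
side 0.74 [ 581. -292.  246.]
[272. 407.]
[293. 338.]
[303. 307.]
top 0.95 [ 585. -283.  253.]
```

View pics/p4.png

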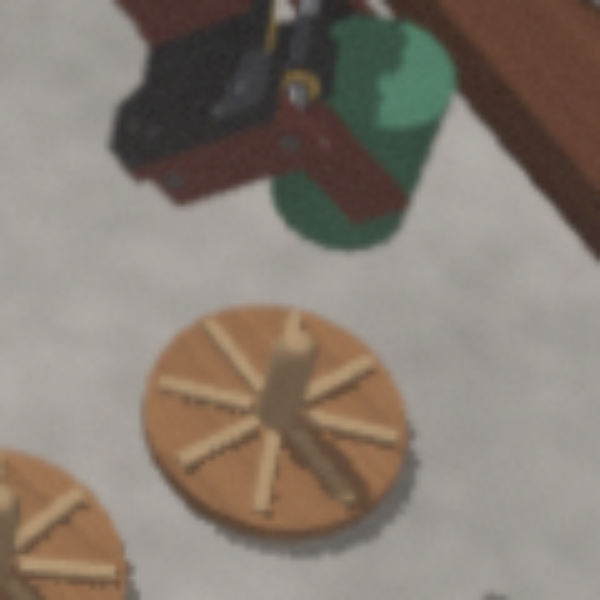

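```bash
cat > kin.py <<'E'
from h import *
from scipy.optimize import lsq_linear, least_squares
s=manip.observe()
S=[([1.13486,.3595,1.51139,0,1.27246,-.11508],[189,568.8,229.8]),([-.45,.33,1.88,.75,1.34,-.69],[487,113.9,229.8]),
([-.44,.53,1.98,.82,1.13,-.91],[479.2,123,113.5]),([-.32,.65,2.01,.97,.99,-1.],[491.1,182.4,51.9]),([-.28,.35,1.93,.84,1.21,-.64],[491.1,201.3,211.1]),
([-.28,.32,1.87,-.96,.67,-.02],[585,-295.4,225.9]),([-0.48,0.26,2.03,-0.89,0.2,-0.53],[586.1,-289,213.1])]
def chain(q):
    r=[R.from_euler('z',q[0])]
    for a,i in zip('yyzyz',range(1,6)): r.append(r[-1]*R.from_euler(a,q[i]))
    return r
def Amat(q):
    m=[x.as_matrix() for x in chain(q)]
    # base x,z ; link2 z ; link3 x,z ; wrist y ; tool z
    return np.c_[m[0][:,[0,1]],[0,0,1],m[1][:,2],m[2][:,[0,2]],m[5][:,2]]
A=np.vstack([Amat(q) for q,_ in S]); b=np.hstack([p for _,p in S])
prior=np.array([0,0,350,400,0,400,200]); lam=.05
x=np.linalg.lstsq(np.vstack([A,lam*np.eye(7)]),np.r_[b,lam*prior],rcond=None)[0]
fk=lambda q:(Amat(q)@x,chain(q)[-1])
lo=np.array([-2.97,-1.01,.21,-.96,.2,-2.98]);hi=np.array([2.97,2.36,2.38,4.11,2.71,2.98])
def ik(P,T,n=25,seed=0):
    g=np.random.default_rng(seed);best=None
    def f(q):
        p,r=fk(q); return np.r_[(p-P)/200,(r*T.inv()).as_rotvec()]
    for i in range(n):
        q0=lo+.03+(hi-lo-.06)*g.random(6)
        o=least_squares(f,q0,bounds=(lo,hi),max_nfev=60)
        m=np.minimum(o.x-lo,hi-o.x).min()
        if best is None or (o.cost<best[0]*.5 and best[0]>1e-6) or (o.cost<1e-6 and m>best[2]): best=(o.cost,o.x,m)
    return best
E
python3 - <<'E'
from kin import *
print(x.round()); print((A@x-b).reshape(-1,3).round(0))
T=R.from_quat(s["ee_rot"]);print("orient err deg",np.degrees((fk(s["joint_positions"])[1]*T.inv()).magnitude()))
for th in(30,45,60,70):
  z=Rt(-5,th).as_matrix()[:,2]; k=ik(np.array([491,194,37])+11*z,Rt(-5,th)); print("pick",th,k[0].round(5),k[1].round(2))
  for h in (64,):
    for ya in range(-60,200,20):
      T=Rt(ya,th-90); z=T.as_matrix()[:,2]; k=ik(np.array([577,-288,h])+11*z,T,12)
      if k[0]<1e-3: print(th,ya,round(k[0],6),k[1].round(2),round(k[2],2))
E
```

```text
[  3.  69. 277. 594. 106. 434. 372.]
[[-1. -1.  1.]
 [ 2.  1.  2.]
 [ 1. -0. -0.]
 [-1. -1.  2.]
 [-1. -0. -1.]
 [-1.  2. -0.]
 [ 1. -3. -3.]]
orient err deg 90.0
pick 30 0.0 [-0.12  0.58  2.    0.81  0.76  0.88]
30 -60 0.0 [-0.23  1.09  0.99 -0.67  1.88  2.46] 0.29
30 -40 0.0 [-0.15  1.    1.24 -0.83  1.61  2.41] 0.13
30 100 0.0 [-1.06  0.8   2.1   1.76  0.98 -2.87] 0.11
30 120 0.0 [-1.1   0.82  1.86  1.28  1.13 -2.63] 0.35
30 140 0.0 [-1.06  0.89  1.6   0.98  1.36 -2.52] 0.46
30 160 0.0 [-0.98  0.97  1.33  0.77  1.62 -2.5 ] 0.48
30 180 0.0 [-0.89  1.06  1.08  0.61  1.87 -2.55] 0.43
pick 45 0.0 [-0.28  0.7   2.02  1.04  0.94  0.52]
45 -60 0.0 [-0.28  0.95  1.14 -0.54  1.65  2.46] 0.42
45 -40 0.0 [-0.22  0.87  1.33 -0.69  1.42  2.33] 0.27
45 -20 0.0 [-0.18  0.79  1.55 -0.86  1.16  2.25] 0.1
45 40 0.0 [-0.38  0.62  2.13  3.97  0.47  2.73] 0.14
45 60 0.000572 [-0.63  0.6   2.19  2.89  0.44 -2.98] 0.0
45 80 0.0 [-0.81  0.61  2.16  2.15  0.53 -2.71] 0.22
45 100 0.0 [-0.95  0.64  2.03  1.5   0.69 -2.44] 0.35
45 120 0.0 [-0.99  0.69  1.84  1.08  0.92 -2.34] 0.54
45 140 0.0 [-0.97  0.76  1.
[... 868 characters left out ...]
 0.19]
70 -60 0.0 [-0.42  0.73  1.38 -0.29  1.25  2.33] 0.65
70 -40 0.0 [-0.39  0.69  1.48 -0.37  1.11  2.07] 0.59
70 -20 0.0 [-0.38  0.64  1.58 -0.43  0.95  1.8 ] 0.53
70 0 0.0 [-0.39  0.6   1.69 -0.47  0.77  1.5 ] 0.49
70 20 0.0 [-0.43  0.56  1.78 -0.44  0.6   1.13] 0.4
70 40 0.0 [-0.5   0.53  1.84 -0.29  0.46  0.61] 0.26
70 60 0.0 [-0.58  0.52  1.87  0.05  0.4  -0.1 ] 0.2
70 80 0.0 [-0.66  0.53  1.86  0.36  0.48 -0.78] 0.28
70 100 0.0 [-0.72  0.55  1.8   0.48  0.62 -1.26] 0.42
70 120 0.0 [-0.76  0.58  1.72  0.48  0.79 -1.61] 0.59
70 140 0.0 [-0.77  0.63  1.62  0.43  0.96 -1.9 ] 0.76
70 160 0.0 [-0.75  0.67  1.51  0.36  1.12 -2.16] 0.82
70 180 0.0 [-0.72  0.72  1.41  0.27  1.26 -2.41] 0.57
```

The fitted kinematics show that turning the tool's azimuth back (tool y at about -45°) gives comfortable joint margins with the present grip. I yaw -95° above the peg and correct after that.

Emit:
apply_moves(commands=[[1, [0, 0, 5], [0, 0, -9.5]], [1, [0, 0, 5], [0, 0, -9.5]], [1, [0, 0, 0], [0, 0, -9.5]], [1, [0, 0, 0], [0, 0, -9.5]], [1, [0, 0, 0], [0, 0, -9.5]], [1, [0, 0, 0], [0, 0, -9.5]]])

```text
t: 9.3
tcp_pos: [588.8, -289.2, 229.6]
ee_rot: [0.697, 0.621, -0.27, 0.235]
ft_force: [0.6, -1.2, -0.8]
gripper_width: 56.2
gripper_force: 30.0
```

Emit:
apply_moves(commands=[[1, [0, 0, 0], [0, 0, -9.5]], [1, [0, 0, 0], [0, 0, -9.5]], [1, [0, 0, 0], [0, 0, -9.5]], [1, [0, 0, 0], [0, 0, -9.5]], [1, [0, 0, 0], [0, 0, 0]]])

```text
t: 9.93
tcp_pos: [589.6, -291.4, 228.5]
ee_rot: [0.861, 0.362, -0.331, 0.135]
ft_force: [0.3, 0.2, -0.9]
gripper_width: 56.5
gripper_force: 30.0
```

Run:
```python
from h import *
T=Rt(-45,-45); z=T.as_matrix()[:,2]; delta(np.array([577,-288,64+90])+11*z,T); print(manip.observe()["gripper_width"])
```

```text
t 9.925 dp [-18.1  -2.1 -82.3] rv [-2.54  1.87 -0.41] 3.2 q [-0.24  0.69  1.17 -0.61  1.69  0.59] F [ 0.3  0.2 -0.9]
56.48019156192685
```

Emit:
apply_moves(commands=[[1, [-9, -1, -20], [-1.27, 0.93, -0.2]], [1, [-9, -1, -30], [-1.27, 0.93, -0.2]], [1, [0, 0, -32], [0, 0, 0]], [1, [0, 0, 0], [0, 0, 0]]])

```text
t: 10.42
tcp_pos: [567.0, -290.9, 144.2]
ee_rot: [0.852, 0.355, -0.357, 0.145]
ft_force: [-0.6, -1.0, -1.4]
gripper_width: 56.3
gripper_force: 30.0
```

Run:
```python
from h import *
T=Rt(-45,-45); z=T.as_matrix()[:,2]; delta(np.array([577,-288,64])+11*z,T)
ims=[]
for n in("side","top"):
    p,d=snap(n)
    for r in finder.spot_point(n,"green_tumbler")[:1]: print(n,r["p"],c2w(n,r["centre"]).round())
    for r in finder.masks_of(n,"green_tumbler")[:1]:
        m=r["region"]&(d>0);v,u=np.nonzero(m); w=px2w(n,np.c_[u,v],d[v,u]); w=w[(w[:,2]>90)&(w[:,2]<200)&(np.hypot(w[:,0]-577,w[:,1]+288)<50)]
        top=w[w[:,2]>178]; print(n,len(w),np.percentile(w,[2,50,98],axis=0).round(),"top",len(top),top.mean(0).round() if len(top) else 0)
        if len(top)>20: 
            B=np.c_[top[:,:2]-top[:,:2].mean(0),np.ones(len(top))]; print("top plane slope",np.linalg.lstsq(B,top[:,2],rcond=None)[0].round(3), top.min(0).round(),top.max(0).round())
    a,b=w2px(n,[577,-288,100])[0].astype(int); ims.append(cv2.resize(p[b-60:b+60,a-40:a+40],(400,600)))
cv2.imwrite("pics/p5.png",np.hstack(ims)[:,:,::-1])
```

```text
t 10.425 dp [  4.5  -2.6 -87.9] rv [-0.07 -0.51 -0.14] 0.5 q [-0.23  0.77  1.28 -0.65  1.59  0.71] F [-0.6 -1.  -1.4]
side 0.97 [ 573. -293.  178.]
side 1081 [[ 544. -315.  108.]
 [ 560. -298.  173.]
 [ 595. -265.  184.]] top 496 [ 571. -288.  181.]
top plane slope [-1.10000e-02  1.00000e-03  1.81448e+02] [ 543. -316.  178.] [ 601. -261.  186.]
top 0.79 [ 577. -289.  187.]
top 450 [[ 548. -311.  139.]
 [ 572. -285.  184.]
 [ 600. -260.  189.]] top 388 [ 575. -286.  185.]
top plane slope [-3.00000e-03 -1.80000e-02  1.84898e+02] [ 548. -314.  179.] [ 603. -254.  191.]
```

View pics/p5.png

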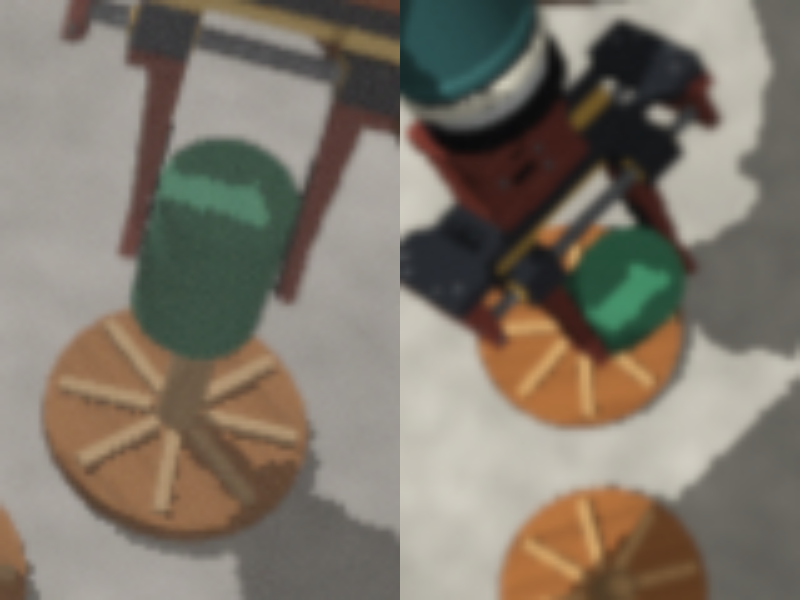

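The side crop shows the cup upright, mouth down and level right above the peg (180,390). Its centre is within about 4 mm and its top is at about 183 mm. I shift x by +4 and descend about 78 mm, then slowly to contact.

Emit:
apply_moves(commands=[[1, [4, -2, 0], [0, 0, 0]], [1, [0, 0, -20], [0, -0.5, 0]], [1, [0, 0, -20], [0, 0, 0]], [1, [0, 0, -20], [0, 0, 0]], [1, [0, 0, -12], [0, 0, 0]], [1, [0, 0, -5], [0, 0, 0]], [1, [0, 0, 0], [0, 0, 0]]])

```text
t: 11.6
tcp_pos: [574.1, -294.6, 70.1]
ee_rot: [0.855, 0.353, -0.351, 0.148]
ft_force: [-0.6, 0.2, -0.3]
gripper_width: 56.3
gripper_force: 30.0
```

Emit:
apply_moves(commands=[[1, [0, 0, -2], [0, 0, 0]], [1, [0, 0, -2], [0, 0, 0]], [1, [0, 0, 0], [0, 0, 0]]])

```text
t: 11.98
tcp_pos: [574.1, -294.5, 66.5]
ee_rot: [0.855, 0.353, -0.351, 0.148]
ft_force: [-0.4, 0.7, -1.3]
gripper_width: 56.3
gripper_force: 30.0
```

Emit:
apply_moves(commands=[[1, [0, 0, -2], [0, 0, 0]], [1, [0, 0, -2], [0, 0, 0]], [1, [0, 0, -2], [0, 0, 0]], [1, [0, 0, 0], [0, 0, 0]]])

```text
t: 12.48
tcp_pos: [574.0, -294.5, 60.1]
ee_rot: [0.855, 0.353, -0.351, 0.148]
ft_force: [0.1, 1.1, -0.4]
gripper_width: 56.3
gripper_force: 30.0
```

Emit:
apply_moves(commands=[[1, [0, 0, -1.5], [0, 0, 0]], [1, [0, 0, 0], [0, 0, 0]]])

```text
t: 12.72
tcp_pos: [574.1, -294.7, 59.4]
ee_rot: [0.855, 0.352, -0.351, 0.149]
ft_force: [-1.1, 0.9, 2.6]
gripper_width: 56.3
gripper_force: 30.0
```

Emit:
apply_moves(commands=[[1, [0, 0, -1], [0, 0, 0]], [1, [0, 0, 0], [0, 0, 0]]])

```text
t: 12.98
tcp_pos: [574.1, -294.8, 59.3]
ee_rot: [0.855, 0.352, -0.351, 0.149]
ft_force: [-0.3, 1.6, 7.4]
gripper_width: 56.4
gripper_force: 30.0
```

Run:
```python
from h import *
T=Rt(-45,-45); z=T.as_matrix()[:,2]; delta(np.array([577,-288,64])+11*z,T)
ims=[]
for n in("side","top"):
    p,d=snap(n)
    for r in finder.masks_of(n,"green_tumbler")[:1]:
        m=r["region"]&(d>0);v,u=np.nonzero(m); w=px2w(n,np.c_[u,v],d[v,u]); w=w[(w[:,2]<110)&(np.hypot(w[:,0]-577,w[:,1]+288)<45)]
        top=w[w[:,2]>88]; B=np.c_[top[:,:2]-top[:,:2].mean(0),np.ones(len(top))]; print(n,top.mean(0).round(1),np.linalg.lstsq(B,top[:,2],rcond=None)[0].round(3))
    a,b=w2px(n,[577,-288,60])[0].astype(int); ims.append(cv2.resize(p[b-45:b+45,a-30:a+30],(400,600)))
cv2.imwrite("pics/p6.png",np.hstack(ims)[:,:,::-1])
```

```text
t 12.975 dp [-2.6  1.3 -3.1] rv [0.17 0.41 0.03] 0.4 q [-0.23  0.87  1.3  -0.65  1.48  0.79] F [-0.3  1.6  7.4]
side [ 576.7 -292.9   96. ] [3.2000e-02 3.2000e-02 9.6029e+01]
top [ 579.  -289.2   95.8] [-9.0000e-03 -3.0000e-03  9.5757e+01]
```

View pics/p6.png

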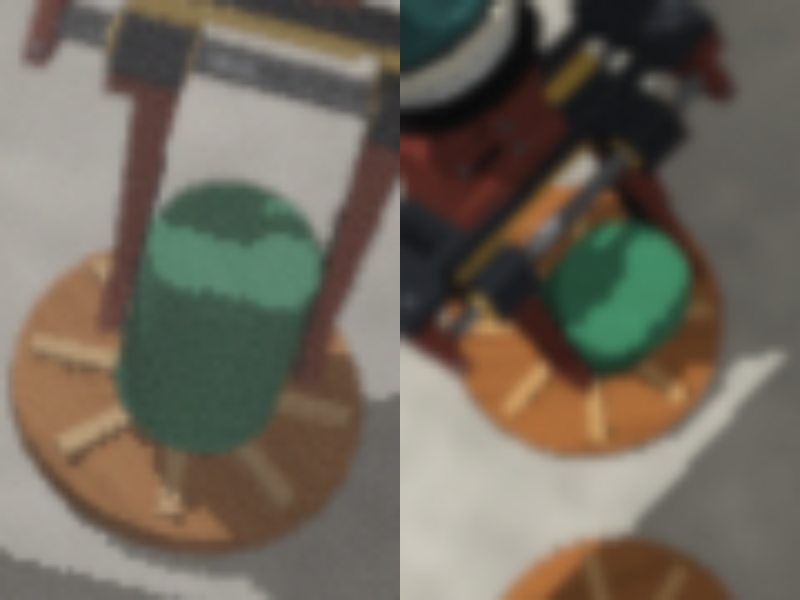

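The cup is home: its top is at 96 mm and level, and the rim is on the foot with 7 N of contact. I open the gripper and back out along the tool axis.

Emit:
apply_moves(commands=[[-1, [0, 0, 0], [0, 0, 0]], [-1, [0, 0, 0], [0, 0, 0]], [-1, [0, 0, 0], [0, 0, 0]], [-1, [0, 0, 0], [0, 0, 0]], [-1, [0, 0, 0], [0, 0, 0]]])

```text
t: 13.8
tcp_pos: [574.0, -294.6, 57.7]
ee_rot: [0.855, 0.353, -0.351, 0.148]
ft_force: [-0.4, -0.1, -1.1]
gripper_width: 87.7
gripper_force: 0.0
```

Emit:
apply_moves(commands=[[-1, [5, 5, 7], [0, 0, 0]], [-1, [10, 10, 14], [0, 0, 0]], [-1, [12, 12, 17], [0, 0, 0]], [-1, [12, 12, 17], [0, 0, 0]], [-1, [12, 12, 17], [0, 0, 0]], [-1, [0, 0, 20], [0, 0, 0]], [-1, [0, 0, 0], [0, 0, 0]], [-1, [0, 0, 0], [0, 0, 0]]])

```text
t: 14.8
tcp_pos: [624.5, -243.8, 149.8]
ee_rot: [0.855, 0.352, -0.351, 0.148]
ft_force: [0.3, 0.1, -0.1]
gripper_width: 87.5
gripper_force: 0.0
```

Run:
```python
from h import *
print(manip.observe()["ft_force"])
ims=[]
for n in("side","top"):
    p,d=snap(n)
    for t in("green_tumbler","yellow_tumbler"):
      for r in finder.spot_point(n,t)[:1]: print(n,t,r["p"],c2w(n,r["centre"]).round())
    m=finder.masks_of(n,"green_tumbler")[0]["region"]&(d>0);v,u=np.nonzero(m); w=px2w(n,np.c_[u,v],d[v,u]);top=w[(w[:,2]>88)&(w[:,2]<110)]; print(top.mean(0).round(1))
    a,b=w2px(n,[577,-288,60])[0].astype(int); ims.append(cv2.resize(p[b-60:b+60,a-40:a+40],(400,600)))
cv2.imwrite("pics/p7.png",np.hstack(ims)[:,:,::-1])
```

```text
[ 0.32567979  0.12661803 -0.07912787]
side green_tumbler 0.68 [ 578. -295.   94.]
side yellow_tumbler 0.81 [636. 139.  36.]
[ 575.9 -294.1   96. ]
top green_tumbler 0.95 [ 581. -288.   94.]
top yellow_tumbler 0.52 [635. 138.  36.]
[ 578.8 -289.8   95.6]
```

View pics/p7.png

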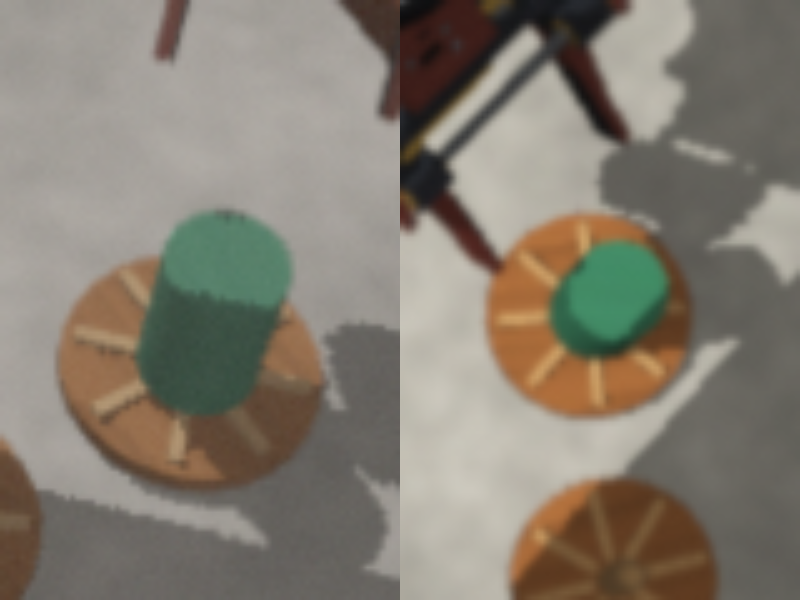

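The cup stands flat on the stand and the gripper is clear; the yellow tumbler has not moved.

```bash
python3 -c "
from h import *
print(ticket.hand_in())"
```

```text
the job is handed in; nothing more can be done
None
```

The green tumbler is upside down over the peg of the farthest stand, its rim flat on the foot (closed bottom measured at 96 mm). The gripper is clear, the yellow tumbler is unmoved, and I handed the job in at about 15 s; no verdict came back.

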